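# Pack the household toolbox and clamp it shut

## Task

Put the hand tools away: push the toolbox lid up past its balance point so that it stays open by itself, then put every screwdriver from the wooden block, and the tape measure and the spanner if they are there, inside the toolbox. When everything is in, shut the lid fully, and only then swing the steel clamp bar down flat across the lid; leave the other things on the counter where they are.

Things in the scene. Friction and masses are not known exactly. Their poses are not given: they have to be found in the camera images.
- toolbox: Grey open steel box fixed to the counter, 170 mm (its x) by 320 mm (its y) and 100 mm high, walls and floor 5 mm (inside 160 x 310 mm, floor 5 mm above the counter, 95 mm deep). Origin: centre of its underside; x points away from the robot, z up. The front (the lid tab's side) is at -x, the lid's hinge on the +x rim, the clamp bar at the -y end.
- lid (a joint): Grey steel lid, 8 mm thick, 0.4 kg, hinged on the toolbox's far (+x) top rim, axis along the toolbox's y. 0 = shut on the rim; grows as its front edge rises; about 1.57 = upright, balance point; stop at 1.75. Below about 1.55 it falls shut, beyond it falls back onto the stop and stays. Almost no friction, lightly damped. rad
- lid_hinge (a point): Point on the lid's hinge axis, mid-length: toolbox frame (85, 0, 100) mm; does not move with the lid.
- lid_tab (a point): Grip point on the lid's black pull tab, which sticks out 50 mm beyond the lid's front edge in the lid's plane; the tab is 44 mm wide (along the toolbox's y) and 12 mm thick. The point lies mid-width and mid-thickness, 198 mm from the hinge axis and 28 mm out from the lid's edge, and moves with the lid; lid shut it is at toolbox frame (-113, 0, 104) mm. It can be pinched across its 44 mm width from above at every lid angle, turning between the pads.
- clamp (a joint): Steel clamp bar pivoted at the toolbox's right (-y) end, axis along the toolbox's x. 0 = lying flat over the shut lid, pointing to the toolbox's +y; grows as its free end rises; about 1.57 = upright; stop at 1.9. Stays where it is left (friction 0.1 N m). Starts raised. To close, push its free end over towards the toolbox's +y and down. rad
- clamp_pivot (a point): Point on the clamp bar's pivot axis, at the middle of the bar's width: toolbox frame (-55, -174, 114) mm; fixed to the toolbox.
- clamp_tip (a point): Free end of the clamp bar, 120 mm from the pivot, mid-width and mid-thickness. The bar is 16 mm wide (toolbox x), 8 mm thick, with a 10 mm thick rubber grip on its last 30 mm; when down, its top lies 10 mm above the lid.
- block: Wooden screwdriver block fixed to the counter, 70 mm (its x) by 190 mm (its y), 85 mm high, with three square 14 mm holes through it at y = -60, 0 and +60 mm. Origin: centre of its underside.
- driver_a: Screwdriver, 160 mm long: dark wooden handle 80 mm long and 26 to 28 mm thick (about round), steel shaft 8 mm thick and 80 mm long; 90 g. Origin: middle of the handle; its z axis runs along the tool towards the handle's butt (up while it stands in the block; shaft end at z = -120 mm, butt at z = +40 mm). Starts upright in one of the block's three holes with the handle's shoulder on the block's top: lift it 80 mm to clear the hole. May be absent.
- driver_b: Screwdriver, 160 mm long: dark wooden handle 80 mm long and 26 to 28 mm thick (about round), steel shaft 8 mm thick and 80 mm long; 90 g. Origin: middle of the handle; its z axis runs along the tool towards the handle's butt (up while it stands in the block; shaft end at z = -120 mm, butt at z = +40 mm). Starts upright in one of the block's three holes with the handle's shoulder on the block's top: lift it 80 mm to clear the hole. May be absent.
- driver_c: Screwdriver, 160 mm long: dark wooden handle 80 mm long and 26 to 28 mm thick (about round), steel shaft 8 mm thick and 80 mm long; 90 g. Origin: middle of the handle; its z axis runs along the tool towards the handle's butt (up while it stands in the block; shaft end at z = -120 mm, butt at z = +40 mm). Starts upright in one of the block's three holes with the handle's shoulder on the block's top: lift it 80 mm to clear the hole. May be absent.
- tape: Tape measure, grey flat case 60 mm (its x) by 52 mm (its y) by 28 mm high, lying flat on the counter in front of the block; 160 g. Origin: centre of its underside, z up. May be absent.
- wrench: Double open-ended steel spanner lying flat on the counter in front of the block, 134 mm long (its x), shank 20 mm wide (its y), jaws 34 mm wide, 12 mm thick; 120 g. Origin: centre of its underside, z up. May be absent.
- mug: White mug, 95 mm high, 80 mm across. Origin: centre of its underside. Not part of the job.
- paintcan: Tin can, 120 mm high, 100 mm across. Origin: centre of its underside. Not part of the job.
- spray: Spray bottle, about 205 mm high, 68 mm across. Origin: centre of its underside. Not part of the job.
- soap: Small cardboard soap carton 85 x 55 x 30 mm, lying. Origin: centre of its underside. Not part of the job.
- jar: Glass jar, 80 mm high, 68 mm across. Origin: centre of its underside. Not part of the job.
- dish: White bowl, 35 mm high, 100 mm across. Origin: centre of its underside. Not part of the job.
- brush: Paint brush, 170 mm long, lying along its x axis. Not part of the job.
Mind the look-alikes: they are no part of the job. What is shaped like the wrench but turquoise is not meant.

How it is judged:
On the way, in this order (a step that is already met when the one before it is completed fails the run):
1. the lid is up past its balance point and rests open (value of joint lid above 1.62 rad and velocity of joint lid between -0.1 and 0.1 rad/s), for 0.5 s.
2. with the lid open, every tool lies inside the toolbox (x of driver_a in the frame of toolbox between -0.08 and 0.08 m and y of driver_a in the frame of toolbox between -0.155 and 0.155 m and z of driver_a in the frame of toolbox between 0 and 0.095 m and linear speed of each of driver_a, driver_b, driver_c, tape, wrench below 0.03 m/s and x of driver_b in the frame of toolbox between -0.08 and 0.08 m and y of driver_b in the frame of toolbox between -0.155 and 0.155 m and z of driver_b in the frame of toolbox between 0 and 0.095 m and x of driver_c in the frame of toolbox between -0.08 and 0.08 m and y of driver_c in the frame of toolbox between -0.155 and 0.155 m and z of driver_c in the frame of toolbox between 0 and 0.095 m and x of tape in the frame of toolbox between -0.08 and 0.08 m and y of tape in the frame of toolbox between -0.155 and 0.155 m and z of tape in the frame of toolbox between 0 and 0.095 m and x of wrench in the frame of toolbox between -0.08 and 0.08 m and y of wrench in the frame of toolbox between -0.155 and 0.155 m and z of wrench in the frame of toolbox between 0 and 0.095 m and value of joint lid above 1.5 rad), for 0.3 s.
3. the lid is shut while the clamp bar is still raised (value of joint lid below 0.04 rad and value of joint clamp above 0.7 rad), for 0.3 s.
4. the clamp bar is swung down flat on the shut lid (value of joint lid below 0.04 rad and value of joint clamp below 0.08 rad), for 0.2 s.
At the end, for the whole second after the job is handed in: Every screwdriver present, and the tape measure and spanner if present, lie at rest inside the toolbox; the lid is shut (within 0.04 rad) and the clamp bar lies flat across it (within 0.08 rad) (all of step 4 and x of driver_a in the frame of toolbox between -0.08 and 0.08 m and y of driver_a in the frame of toolbox between -0.155 and 0.155 m and z of driver_a in the frame of toolbox between 0 and 0.095 m and linear speed of each of driver_a, driver_b, driver_c, tape, wrench below 0.03 m/s and x of driver_b in the frame of toolbox between -0.08 and 0.08 m and y of driver_b in the frame of toolbox between -0.155 and 0.155 m and z of driver_b in the frame of toolbox between 0 and 0.095 m and x of driver_c in the frame of toolbox between -0.08 and 0.08 m and y of driver_c in the frame of toolbox between -0.155 and 0.155 m and z of driver_c in the frame of toolbox between 0 and 0.095 m and x of tape in the frame of toolbox between -0.08 and 0.08 m and y of tape in the frame of toolbox between -0.155 and 0.155 m and z of tape in the frame of toolbox between 0 and 0.095 m and x of wrench in the frame of toolbox between -0.08 and 0.08 m and y of wrench in the frame of toolbox between -0.155 and 0.155 m and z of wrench in the frame of toolbox between 0 and 0.095 m); the robot touches nothing.
It fails at once if one of the other things on the counter (mug, can, spray bottle, soap carton, jar, bowl, brush) is moved more than 5 cm or knocked over (distance of any of mug, paintcan, spray, soap, jar, dish, brush from where it was at the start of the episode above 0.05 m or angle between any of mug, paintcan, spray, soap, jar, dish's own z axis and vertical above 0.6 rad).
Of driver_a, driver_b, driver_c, tape, wrench only 3 to 5 are there at a start; the rules pass over those that are not, and their reading is None.
At some moment in a run one of tape, wrench may be knocked a few centimetres aside while the robot is not near it.
It also fails if it takes over 208 s, if anything falls off the work surface, if the arm or the gripper's body presses on something with over 40 N, if the wrist force passes 120 N, or if a joint passes its speed limit or range.

## Robot

A 6-joint arm with a two-finger parallel gripper is mounted at the origin on the work surface. World frame = base frame: x ahead of the robot, y to its left, z up, the work surface at z = 0. Lengths are in m, angles in rad, forces in N, time in s.
With the tool pointing down it reaches from about 0.325 to 0.925 m from the base axis. Payload 3.1 kg.
Tool frame: the origin (TCP) lies midway between the tips of the shut fingers; the grasp point (between the pads) lies 19 mm behind it; z points along the fingers, y is the line along which they close (so a half turn about z gives the same grasp; the last joint's range is limited). The gripper opens to 85 mm and grips with 20 to 120 N. Pads are 22 mm wide; open, the fingers measure 114 mm over their backs; the gripper's body (76 mm by 85 mm) begins 54 mm behind the grasp point. The pads swing forward as they close: fully open they stand 13 mm farther back than shut.
Start: joints at [1.16, 0.217, 1.613, -0, 1.311, -0.112], TCP at [0.184, 0.597, 0.231] pointing down, gripper open.
Joint ranges: [-2.75, 2.75], [-0.78, 2.1], [0.31, 2.55], [-1.13, 4.27], [0.13, 2.63], [-2.58, 2.58]. Speed limits (rad/s): [2.79, 2.79, 3.14, 3.14, 3.14, 3.14].

## Interface

Orientations are given as a unit quaternion [w, x, y, z].
In Python, from bench import env gives the robot as it stands.
- The arm moves only by the shell command python3 -m creep 'ROWS' [FORCE]. ROWS is JSON, a list of rows, each a list of 3 entries, a list of its own where there are three numbers: the shift along the tool's x, y, z in m, then the turn about the tool's z in degrees, then the finger opening in m, from 0 to 0.0854. A call has 1 to 5 rows; each row is the pose to reach, as a shift and turn from the pose commanded when the call began, along the tool's axes at that moment; what a row does not reach only later rows make up. A row lasts 1/12 s, in which the tool goes at most 41.7 mm and 7.16 degrees, less where a joint would pass 70% of its speed; a pose out of reach is approached as far as the arm can. A call with a gripper value outside its range is refused whole. The fingers move at their own pace and stop on an object; FORCE is the grip in N (left out, the last holds). Time passes only in rows, so rows that repeat a pose let the fingers close. It gives the time, the measured TCP pose, the force, the opening and the grip force at its end, in the units of the state.
- env.read_state(): the state, without advancing time (a new reading comes with each control period).
- env.get_image(name): name is "side" or "top"; returns a dict with "color" (420x560x3 uint8, red, green, blue), "camera_matrix" (3x3 intrinsics, pixels), "dist_coeffs" ([k1, k2, p1, p2, k3] as OpenCV has them; the pictures are not rectified), "rvec" (rotation vector, rad) and "tvec" (3), from world to camera coordinates, as OpenCV has them. Camera axes: x right, y down, z forward; pixel columns grow to the right and rows downward; lengths in m; the calibration is good to about 2 mm. A picture is of the moment at which its call begins. There is no depth.
- env.job_done(): hands the job in; it is judged then, once.
Trained networks look in a picture, given as the dict that the camera call returned (one of the last four; its "shot" number tells which), for a name from the list of things; names that differ only in an ending like _2 or _b are one class to them, and where a whole thing is asked for, a point or a joint stands for the part that bears it (a point fixed in the world has none). Each returns a list of dicts, best first, with "p" (0 to 1); they miss things now and then, are a little off and sometimes report something else, mostly with a low value. They report only what shows in the picture. A call takes as long as a camera call. They do not tell look-alikes from the thing itself.
- env.masks_of(name, picture): "region" (420x560 bool, what is visible of it) and "position" ([column, row] in pixels, amid what is visible of it).
The state is a dict: "time": time; "joint_positions": joint angles; "joint_vel": joint speeds; "joint_torque": joint torques, N m; "position": TCP position; "orientation": TCP orientation; "wrist_force": force on the tool from outside, world axes, zero at the start; "moment": the same for the moment, N m; "width": finger opening in m; "finger_force": force on a finger pad.
Only numpy, scipy, OpenCV 4.12 (cv2) and the standard library are available. Lean on these libraries where they do the work, as an engineer would, in place of code of your own. Each camera call takes 0.05 s, during which the arm holds its last target. There are 200 camera calls.

## Working session

There is one attempt and no reset: what is moved stays moved. The work goes in short steps, Python scripts to look and compute and a shell command to move; the robot and the scene stay as the last step left them, time stands still between calls to the robot, and variables do not carry over. Pictures are saved under pics/ and viewed, at most 14 in all, crops included, and the job is handed in when it is done.

```bash
ls; mkdir -p pics
python3 - <<'E'
from bench import env
import cv2
for n in("top","side"):
    p=env.get_image(n); cv2.imwrite(f"pics/{n}0.png",p["color"][...,::-1]); print(n,p["shot"],p["camera_matrix"],p["dist_coeffs"],p["rvec"],p["tvec"])
    for o in ["toolbox","lid_tab","clamp_tip","block","driver_a","tape","wrench","spray","mug","paintcan","soap","jar","dish","brush"]:
        print(o,[(round(d["p"],2),[int(v) for v in d["position"]],int(d["region"].sum())) for d in env.masks_of(o,p)])
s=env.read_state();print(s["time"],s["position"],s["orientation"],s["width"])
E
```

```text
pics
top 1 [[491.66431512   0.         280.10291519]
 [  0.         491.66431512 209.92588915]
 [  0.           0.           1.        ]] [-0.15583839  0.          0.          0.          0.        ] [ 2.15145098 -2.11076773  0.18162608] [-0.01483826  0.52865723  1.57867878]
toolbox [(0.89, [313, 201], 5890)]
lid_tab [(0.8, [312, 199], 5443)]
clamp_tip [(0.59, [374, 211], 73)]
block [(0.59, [213, 191], 1288)]
driver_a [(0.64, [207, 186], 99)]
tape [(0.62, [193, 251], 283)]
wrench [(0.74, [140, 284], 246), (0.49, [238, 247], 317), (0.42, [312, 202], 6020), (0.21, [207, 184], 93)]
spray [(0.91, [312, 137], 541)]
mug [(0.72, [248, 142], 671)]
paintcan [(0.75, [141, 198], 888), (0.57, [375, 209], 90)]
soap [(0.97, [215, 272], 481)]
jar [(0.73, [366, 260], 393)]
dish [(0.58, [412, 222], 678)]
brush [(0.86, [307, 260], 478)]
side 2 [[526.0307624    0.         273.84441986]
 [  0.         526.0307624  211.25106333]
 [  0.           0.           1.        ]] [0.05300437 0.         0.         0.         0.        ] [ 0.35937974 -2.72901348  1.2830595 ] [0.50707187 0.14238529 1.54763843]
toolbox [(0.61, [270, 190], 5582)]
lid_tab [(0.94, [272, 186], 3499), (0.71, [192, 222], 1070), (0.38, [301, 133], 179)]
clamp_tip [(0.61, [298, 133], 180), (0.39, [224, 260], 247)]
block []
driver_a [(0.78, [226, 259], 244), (0.7, [226, 240], 164), (0.48, [229, 226], 188)]
tape [(0.75, [296, 299], 495)]
wrench [(0.88, [300, 262], 402), (0.67, [325, 366], 502)]
spray [(0.82, [206, 174], 1142), (0.54, [270, 193], 5435)]
mug [(0.85, [193, 224], 986)]
paintcan [(0.68, [206, 327], 2140)]
soap [(0.96, [328, 289], 700), (0.33, [301, 134], 196), (0.21, [270, 189], 5558)]
jar [(0.83, [343, 176], 505)]
dish [(0.63, [314, 147], 284)]
brush [(0.87, [330, 212], 526), (0.64, [207, 325], 2238), (0.62, [341, 174], 532)]
1.5 [0.18397846 0.5973182  0.23128427] [ 3.45676752e-06  1.48852847e-01  9.88859358e-01 -1.89896363e-05] 0.08524344373475916
```

View pics/top0.png

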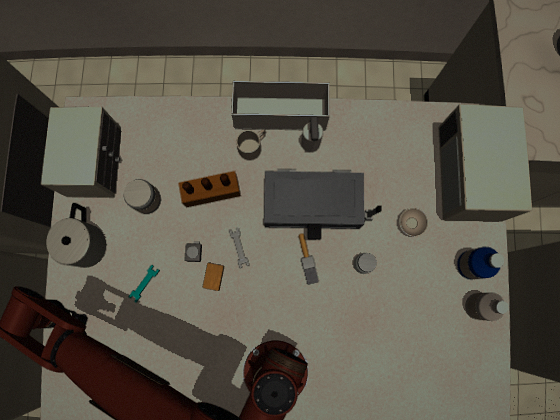

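View pics/side0.png

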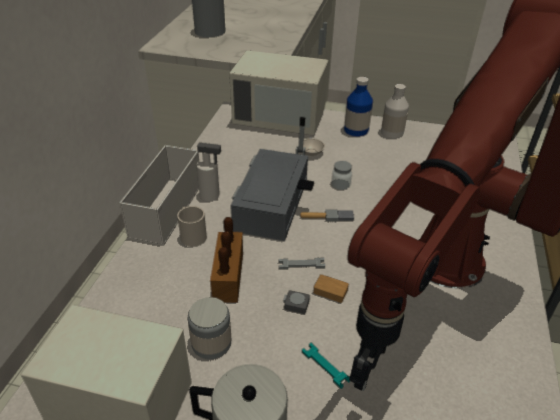

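The top picture shows the toolbox at (313,200) with its tab at (314,232) and the clamp at about (374,211). The block is at (210,187) with three drivers at about (187,188), (208,183) and (228,181), and the tape is at (193,251). There are two spanner candidates: grey at (238,247) and turquoise at (146,283). The grey one fits, because the steel spanner is meant and turquoise is excluded. I'll confirm that in a crop.

```bash
cat > h.py <<'E'
import numpy as np, cv2
from bench import env
def cam(p):
    R=cv2.Rodrigues(np.array(p["rvec"],float))[0]; return R,np.array(p["tvec"],float).ravel()
def ray(p,px,z):
    R,t=cam(p); u=cv2.undistortPoints(np.array(px,float).reshape(-1,1,2),np.array(p["camera_matrix"]),np.array(p["dist_coeffs"])).reshape(-1,2)
    d=np.c_[u,np.ones(len(u))]@R; c=-R.T@t
    return c+d*((z-c[2])/d[:,2])[:,None]
def proj(p,X):
    return cv2.projectPoints(np.array(X,float).reshape(-1,1,3),np.array(p["rvec"],float),np.array(p["tvec"],float),np.array(p["camera_matrix"]),np.array(p["dist_coeffs"]))[0].reshape(-1,2)
def big(p,x0,y0,x1,y1,k,name):
    cv2.imwrite("pics/"+name,cv2.resize(p["color"][y0:y1,x0:x1,::-1],None,fx=k,fy=k,interpolation=cv2.INTER_CUBIC))
def rect(p,mask,z):
    c=max(cv2.findContours(mask.astype(np.uint8),0,1)[0],key=len).reshape(-1,2)
    w=ray(p,c,z)[:,:2]; return cv2.minAreaRect((w*1000).astype(np.float32))
E
python3 - <<'E'
from h import *
np.set_printoptions(precision=3,suppress=True)
p=env.get_image("top"); R,t=cam(p); print("cam",-R.T@t)
g=lambda n:[d for d in env.masks_of(n,p) if d["p"]>.3]
for n,z in [("toolbox",.108),("block",.085),("driver_a",.165),("tape",.028),("wrench",.012)]:
    for d in g(n): print(n,d["position"],ray(p,d["position"],z)[0],rect(p,d["region"],z))
for n,z in [("mug",.09),("paintcan",.12),("spray",.1),("soap",.03),("jar",.08),("dish",.03),("brush",.01)]:
    for d in g(n)[:1]: print(n,ray(p,d["position"],z)[0])
big(p,130,150,395,305,3,"crop1.png")
E
```

```text
cam [ 0.252 -0.01   1.646]
toolbox [312.5, 202.3] [ 0.545 -0.108  0.108] ((541.0692749023438, -139.8788299560547), (226.6830291748047, 374.6046447753906), 1.0184506177902222)
block [210.8, 192.3] [0.576 0.222 0.085] ((586.5623168945312, 228.3515625), (84.90019226074219, 193.7200469970703), 12.989630699157715)
driver_a [207.8, 184.2] [0.585 0.22  0.165] ((585.3630981445312, 226.52801513671875), (38.16960525512695, 24.894248962402344), 35.31291198730469)
driver_a [189.4, 188.4] [0.57  0.277 0.165] ((574.8197631835938, 283.2829895019531), (38.72098159790039, 24.101856231689453), 46.7386474609375)
tape [195.6, 251.6] [0.387 0.272 0.028] ((388.28131103515625, 281.1282958984375), (66.7194595336914, 53.596221923828125), 2.442493438720703)
wrench [237.3, 247.2] [0.406 0.136 0.012] ((405.7995300292969, 131.9017333984375), (118.94276428222656, 30.838815689086914), 17.245845794677734)
wrench [143.7, 283.4] [0.277 0.446 0.012] ((277.1590881347656, 447.3180847167969), (36.3129768371582, 132.293701171875), 55.652278900146484)
wrench [193.9, 255.7] [0.374 0.28  0.012] ((389.56689453125, 284.0016784667969), (67.37230682373047, 54.12635040283203), 2.442286968231201)
mug [0.74  0.103 0.09 ]
paintcan [0.747 0.103 0.12 ]
spray [ 0.767 -0.109  0.1  ]
soap [0.304 0.2   0.03 ]
jar [0.621 0.17  0.08 ]
dish [ 0.5   -0.447  0.03 ]
brush [0.602 0.233 0.01 ]
```

View pics/crop1.png

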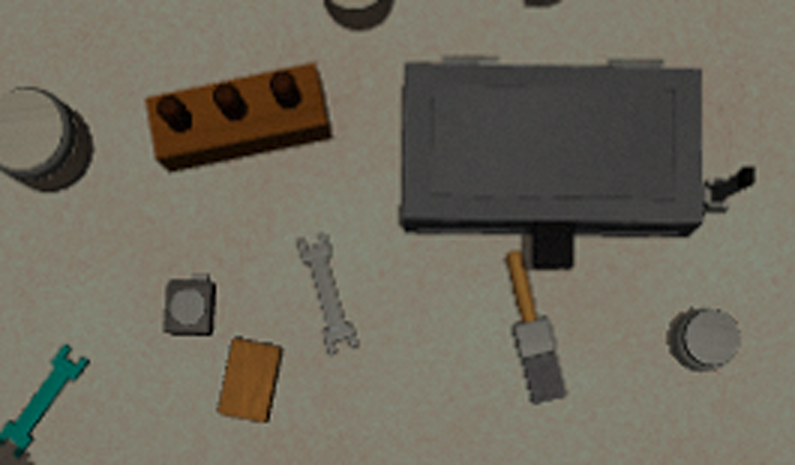

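The crop shows the grey steel spanner at crop (327,293), which is image (239,248), so that is the one meant. The turquoise one at crop (40,395) is the look-alike. All three drivers are in the block, and the tape is at crop (190,305).

```bash
cat >> h.py <<'E'
def go(x,y,z,yaw=None):
    "shift in tool axes from now to a world TCP; yaw = world angle (deg) wanted for tool y, mod 180"
    from scipy.spatial.transform import Rotation as Ro
    s=env.read_state(); q=s["orientation"]; R=Ro.from_quat([q[1],q[2],q[3],q[0]]).as_matrix()
    d=R.T@(np.array([x,y,z])-np.array(s["position"])); y0=np.degrees(np.arctan2(R[1,1],R[0,1]))
    print("shift",d.round(4),"toolyaw",round(y0,1),"" if yaw is None else "turn %.1f"%(-((yaw-y0+90)%180-90)),"j6",round(s["joint_positions"][5],2))
E
python3 - <<'E'
from h import *
from scipy.optimize import least_squares
np.set_printoptions(precision=3,suppress=True)
p=env.get_image("top")
C=lambda a:np.array(a)/3.+[130,150]-.33
def fit(px,loc,x0):
    f=lambda v:(proj(p,np.c_[np.c_[np.cos(v[2])*loc[:,0]-np.sin(v[2])*loc[:,1]+v[0],np.sin(v[2])*loc[:,0]+np.cos(v[2])*loc[:,1]+v[1]],loc[:,2]])-px).ravel()
    r=least_squares(f,x0); print("fit",r.x,"res",r.fun); return r.x
b=fit(C([[405,63],[701,69],[700,222],[402,219],[528,267],[574,267]]),np.array([[.085,.16,.108],[.085,-.16,.108],[-.085,-.16,.108],[-.085,.16,.108],[-.135,.022,.11],[-.135,-.022,.11]]),[.55,-.1,0])
k=fit(C([[147,97],[316,63],[330,138],[168,171]]),np.array([[.035,.095,.085],[.035,-.095,.085],[-.035,-.095,0],[-.035,.095,0]]),[.58,.22,.2])
for y in(-.06,0,.06): print("drv",k[0]-np.sin(k[2])*y,k[1]+np.cos(k[2])*y)
T=lambda x,y:(b[0]+np.cos(b[2])*x-np.sin(b[2])*y,b[1]+np.sin(b[2])*x+np.cos(b[2])*y)
for n,l in [("tab",(-.113,0)),("hinge",(.085,0)),("pivot",(-.055,-.174))]: print(n,T(*l))
print("drivers px",proj(p,[[k[0]-np.sin(k[2])*y,k[1]+np.cos(k[2])*y,.165] for y in(-.06,0,.06)]))
w=ray(p,C([[313,247],[341,340]]),.012); print("wrench",w.mean(0),np.degrees(np.arctan2(*(w[0]-w[1])[[1,0]])),np.linalg.norm(w[0]-w[1]))
print("tape",ray(p,C([190,306]),.028))
for m,z in [((360,0),.09),((708,338),.08),((250,380),.03),((535,325),.02)]: print(ray(p,C(m),z))
go(*T(-.113,0),.20,np.degrees(b[2])+90)
E
```

```text
fit [ 0.562 -0.112  0.001] res [-0.408 -0.442 -0.111 -0.534  0.871  0.511 -0.688 -0.237  0.842  0.198
 -0.507  0.432]
fit [0.596 0.232 0.214] res [-0.826 -0.429 -0.348 -0.183  0.84   0.51   0.376  0.107]
drv 0.6085698800480337 0.173213057443732
drv 0.5958441075184341 0.2318479848635292
drv 0.5831183349888345 0.2904829122833264
tab (np.float64(0.44902704262395854), np.float64(-0.11162019933979674))
hinge (np.float64(0.647026937124582), np.float64(-0.11141580329784302))
pivot (np.float64(0.5072066324842419), np.float64(-0.28556023304017636))
drivers px [[223.227 176.94 ]
 [204.259 180.632]
 [185.345 184.336]]
wrench [0.405 0.131 0.012] 18.487315532120054 0.10866114306774231
tape [[0.386 0.281 0.028]]
[[0.72  0.099 0.09 ]]
[[ 0.358 -0.281  0.08 ]]
[[0.306 0.211 0.03 ]]
[[ 0.374 -0.1    0.02 ]]
shift [-0.462 -0.6    0.031] toolyaw 72.9 turn -17.2 j6 -0.11
```

```bash
python3 -m creep '[[[0,0,0],-17.2,0.0854],[[0,0,0],-17.2,0.0854],[[0,0,0],-17.2,0.0854],[[0,0,0],-17.2,0.0854]]' 40
for i in 1 2 3 4; do python3 -m creep '[[[-0.066,-0.177,0],0,0.0854],[[-0.066,-0.177,0],0,0.0854],[[-0.066,-0.177,0],0,0.0854],[[-0.066,-0.177,0],0,0.0854],[[-0.066,-0.177,0],0,0.0854]]'; done
python3 - <<'E'
from h import *
go(.449,-.1116,.087,90)
E
```

```text
time: 2.53
position: [0.1839, 0.5973, 0.2313]
orientation: [-0.0, -0.001, 1.0, -0.0]
wrist_force: [-0.4, -0.1, 0.3]
width: 0.0854
finger_force: 0.0
time: 2.95
position: [0.2508, 0.417, 0.2309]
orientation: [0.0, 0.001, 1.0, -0.001]
wrist_force: [0.1, -0.1, -0.3]
width: 0.0854
finger_force: 0.0
time: 3.37
position: [0.3171, 0.2404, 0.2315]
orientation: [0.001, 0.001, 1.0, -0.001]
wrist_force: [0.7, 0.5, 0.0]
width: 0.0853
finger_force: 0.0
time: 3.78
position: [0.3838, 0.0631, 0.2319]
orientation: [0.001, 0.002, 1.0, -0.001]
wrist_force: [1.0, 0.5, 1.3]
width: 0.0852
finger_force: 0.0
time: 4.2
position: [0.4502, -0.1145, 0.2319]
orientation: [0.001, 0.002, 1.0, -0.001]
wrist_force: [0.7, 0.3, 0.3]
width: 0.0858
finger_force: 0.0
shift [0.0015 0.0032 0.1449] toolyaw 89.8 turn -0.2 j6 -1.97
```

```bash
python3 -m creep '[[[0.001,0.003,0.04],0,0.08],[[0.001,0.003,0.08],0,0.08],[[0.001,0.003,0.12],0,0.08],[[0.001,0.003,0.145],0,0.08],[[0.001,0.003,0.145],0,0.08]]'
python3 -m creep '[[[0,0,0],0,0.03],[[0,0,0],0,0.03],[[0,0,0],0,0.03],[[0,0,0],0,0.03],[[0,0,0],0,0.03]]' 30
python3 -m creep '[[[0,0,0],0,0.03],[[0,0,0],0,0.03],[[0,0,0],0,0.03]]' 30
python3 - <<'E'
from h import *
for a in range(0,100,8):
    t=np.radians(a); print(a,np.round([-.198*(1-np.cos(t)),0,-.198*np.sin(t)],3))
E
```

```text
time: 4.62
position: [0.4424, -0.1053, 0.0804]
orientation: [-0.006, 0.0, 1.0, 0.002]
wrist_force: [-0.2, 0.3, -0.7]
width: 0.0799
finger_force: 0.0
time: 5.03
position: [0.4498, -0.1138, 0.0904]
orientation: [0.002, -0.002, 1.0, -0.007]
wrist_force: [-6.3, -15.4, 2.2]
width: 0.0434
finger_force: 34.0
time: 5.28
position: [0.4498, -0.1138, 0.0904]
orientation: [0.002, -0.002, 1.0, -0.007]
wrist_force: [-6.4, -15.7, 1.7]
width: 0.0432
finger_force: 33.9
0 [-0.  0. -0.]
8 [-0.002  0.    -0.028]
16 [-0.008  0.    -0.055]
24 [-0.017  0.    -0.081]
32 [-0.03   0.    -0.105]
40 [-0.046  0.    -0.127]
48 [-0.066  0.    -0.147]
56 [-0.087  0.    -0.164]
64 [-0.111  0.    -0.178]
72 [-0.137  0.    -0.188]
80 [-0.164  0.    -0.195]
88 [-0.191  0.    -0.198]
96 [-0.219  0.    -0.197]
```

```bash
python3 -m creep '[[[0,-0.004,0],0,0.03],[[-0.002,-0.004,-0.028],0,0.03],[[-0.008,-0.004,-0.055],0,0.03],[[-0.017,-0.004,-0.081],0,0.03],[[-0.030,-0.004,-0.105],0,0.03]]'
python3 -m creep '[[[-0.016,0,-0.022],0,0.03],[[-0.036,0,-0.042],0,0.03],[[-0.057,0,-0.059],0,0.03],[[-0.081,0,-0.073],0,0.03],[[-0.107,0,-0.083],0,0.03]]'
python3 -m creep '[[[-0.027,0,-0.007],0,0.03],[[-0.054,0,-0.010],0,0.03],[[-0.078,0,-0.009],0,0.03],[[-0.082,0,-0.009],0,0.03]]'
```

```text
time: 5.7
position: [0.4812, -0.1138, 0.196]
orientation: [0.005, -0.001, 1.0, -0.003]
wrist_force: [9.9, -5.5, -10.0]
width: 0.0435
finger_force: 32.8
time: 6.12
position: [0.5857, -0.1136, 0.2781]
orientation: [0.001, -0.0, 1.0, -0.003]
wrist_force: [-0.6, -7.0, -4.4]
width: 0.0429
finger_force: 34.9
time: 6.45
position: [0.6706, -0.1134, 0.2876]
orientation: [0.003, -0.0, 1.0, -0.003]
wrist_force: [-2.0, -4.5, 2.4]
width: 0.0432
finger_force: 35.9
```

```bash
python3 -m creep '[[[0,0,0],0,0.08],[[0,0,0],0,0.08],[[0,0,0],0,0.08],[[0,0,0],0,0.08]]'
python3 -m creep '[[[0,0,-0.04],0,0.08],[[0,0,-0.08],0,0.08],[[0.01,0,-0.1],0,0.08],[[0.05,0,-0.1],0,0.08],[[0.09,0,-0.1],0,0.08]]'
python3 - <<'E'
from h import *
p=env.get_image("side"); big(p,120,80,420,320,2,"side1.png")
E
```

```text
time: 6.78
position: [0.6664, -0.1105, 0.2843]
orientation: [0.001, -0.001, 1.0, 0.0]
wrist_force: [-0.0, 0.7, 1.0]
width: 0.0803
finger_force: 0.0
time: 7.2
position: [0.5771, -0.111, 0.3859]
orientation: [0.002, -0.001, 1.0, -0.001]
wrist_force: [-0.2, -0.2, 0.3]
width: 0.0798
finger_force: 0.0
```

View pics/side1.png

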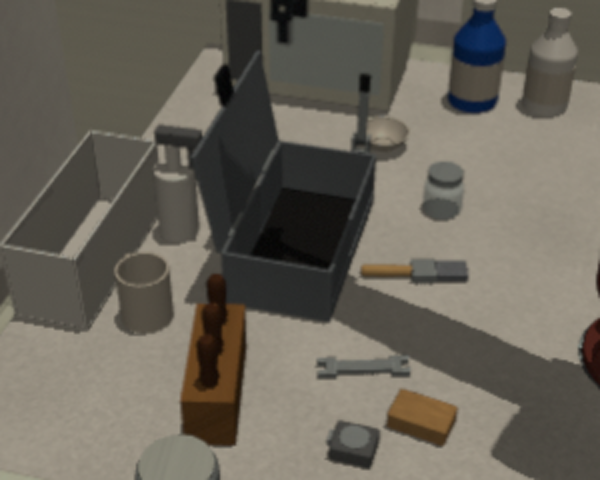

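The lid rests open past vertical (crop lid edge at (260,60)), and the tools haven't moved. Next are the drivers, starting with the one nearest the box.

```bash
python3 -m creep '[[[-0.008,0.04,0.01],0,0.06],[[-0.016,0.08,0.02],0,0.06],[[-0.024,0.12,0.03],0,0.06],[[-0.032,0.16,0.04],0,0.06],[[-0.032,0.18,0.05],0,0.06]]' 30
python3 -m creep '[[[0,0.035,0.015],7,0.06],[[0,0.07,0.03],14,0.06],[[0,0.104,0.05],21,0.06],[[0,0.104,0.07],28,0.06],[[0,0.104,0.08],35,0.06]]'
python3 -m creep '[[[0,0,0],7,0.06],[[0,0,0],14,0.06],[[0,0,0],21,0.06],[[0,0,0],28,0.06],[[0,0,0],35,0.06]]'
python3 -m creep '[[[0,0,0],7,0.06],[[0,0,0],7.5,0.06],[[0,0,0],7.5,0.06]]'
python3 - <<'E'
from h import *
go(.6086,.1732,.128,12.3)
p=env.get_image("top"); big(p,130,120,400,310,2.9,"top2.png")
for d in env.masks_of("driver_a",p): print(d["p"],d["position"])
E
```

```text
time: 7.67
position: [0.6085, 0.0732, 0.3332]
orientation: [0.001, -0.002, 1.0, 0.001]
wrist_force: [0.9, 0.2, -0.1]
width: 0.0597
finger_force: 0.0
time: 8.08
position: [0.6061, 0.1753, 0.2503]
orientation: [-0.002, 0.301, 0.954, -0.001]
wrist_force: [-0.6, -0.2, -0.8]
width: 0.0601
finger_force: 0.0
time: 8.5
position: [0.6079, 0.1732, 0.2535]
orientation: [-0.0, 0.575, 0.818, 0.0]
wrist_force: [-0.0, -0.4, 0.3]
width: 0.0602
finger_force: 0.0
time: 8.75
position: [0.6081, 0.173, 0.2535]
orientation: [-0.0, 0.624, 0.781, 0.0]
wrist_force: [0.4, 0.4, -0.1]
width: 0.0603
finger_force: 0.0
shift [0.     0.0005 0.1255] toolyaw 12.7 turn 0.4 j6 -0.06
```

View pics/top2.png

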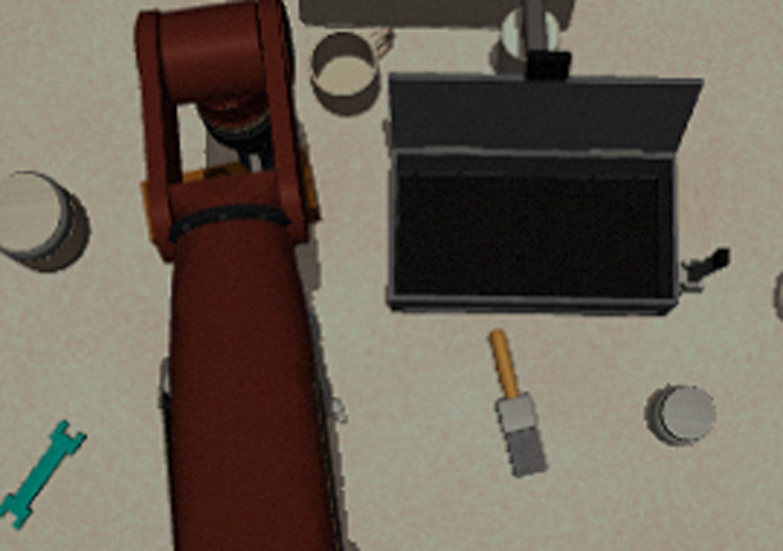

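The top view shows the lid standing open past vertical, with its tab at crop (547,65). The arm hides the block, so I'll descend on the measured hole position and check the grip by its width.

```bash
python3 -m creep '[[[0,0.0005,0.04],0,0.06],[[0,0.0005,0.08],0,0.06],[[0,0.0005,0.11],0,0.06],[[0,0.0005,0.125],0,0.06],[[0,0.0005,0.125],0,0.06]]'
python3 -m creep '[[[0,0,0],0,0.015],[[0,0,0],0,0.015],[[0,0,0],0,0.015],[[0,0,0],0,0.015],[[0,0,0],0,0.015]]' 30
python3 -m creep '[[[0,0,-0.03],0,0.015],[[0,0,-0.065],0,0.015],[[0,0,-0.1],0,0.015],[[0,0,-0.135],0,0.015],[[0,0,-0.14],0,0.015]]'
python3 - <<'E'
from h import *
go(.562,.02,.26,0)
E
```

```text
time: 9.27
position: [0.6047, 0.1723, 0.1224]
orientation: [-0.004, 0.625, 0.781, -0.004]
wrist_force: [-0.3, -1.2, -0.1]
width: 0.06
finger_force: 0.0
time: 9.68
position: [0.6105, 0.1733, 0.1305]
orientation: [0.001, 0.625, 0.78, 0.001]
wrist_force: [-0.5, 0.6, 1.3]
width: 0.0337
finger_force: 30.0
time: 10.1
position: [0.6133, 0.1738, 0.2783]
orientation: [0.005, 0.625, 0.78, 0.006]
wrist_force: [0.9, 0.1, 0.5]
width: 0.0336
finger_force: 30.3
shift [-0.1389 -0.0839  0.0171] toolyaw 12.6 turn 12.6 j6 -0.05
```

Run:
```python
from h import *
p=env.get_image("side"); big(p,140,140,340,300,4,"side2.png")
```

```text
(no output)
```

View pics/side2.png

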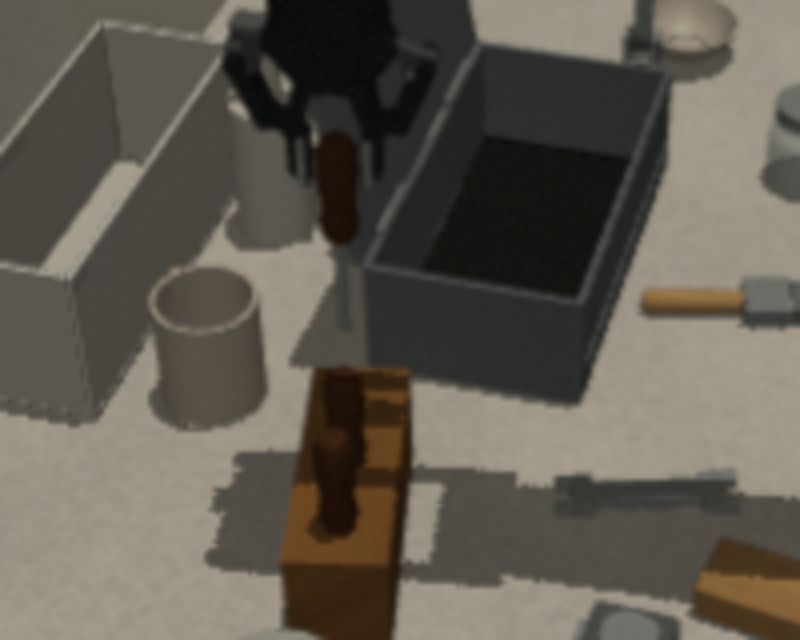

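The side view shows the driver held upright and clear of the block, with its tip at crop (345,330). I'll carry it over the box, then lay it down by tipping it on the floor with the pads as the pivot.

```bash
python3 -m creep '[[[-0.036,-0.011,0],7,0.015],[[-0.072,-0.022,0],12.6,0.015],[[-0.108,-0.034,0],12.6,0.015],[[-0.144,-0.045,0],12.6,0.015],[[-0.178,-0.056,0],12.6,0.015]]'
python3 -m creep '[[[0,0,0.03],0,0.015],[[0,0,0.06],0,0.015],[[0,0,0.09],0,0.015],[[0,0,0.12],0,0.015],[[0,0,0.139],0,0.015]]' 20
python3 -m creep '[[[0,0,0.001],0,0.015],[[-0.018,0,0.006],0,0.015],[[-0.036,0,0.009],0,0.015],[[-0.053,0,0.014],0,0.015],[[-0.07,0,0.023],0,0.015]]'
python3 - <<'E'
from h import *
p=env.get_image("side"); big(p,180,110,360,245,4,"side3.png")
E
```

```text
time: 10.57
position: [0.5919, -0.0145, 0.2666]
orientation: [-0.001, 0.707, 0.707, -0.001]
wrist_force: [0.8, -0.4, -0.4]
width: 0.0333
finger_force: 30.2
time: 10.98
position: [0.5905, -0.0129, 0.1254]
orientation: [-0.002, 0.707, 0.707, -0.002]
wrist_force: [-2.5, 0.2, 28.9]
width: 0.0333
finger_force: 22.0
time: 11.4
position: [0.5934, -0.0834, 0.107]
orientation: [0.0, 0.707, 0.707, 0.0]
wrist_force: [-0.6, 0.4, 3.7]
width: 0.0326
finger_force: 19.4
```

View pics/side3.png

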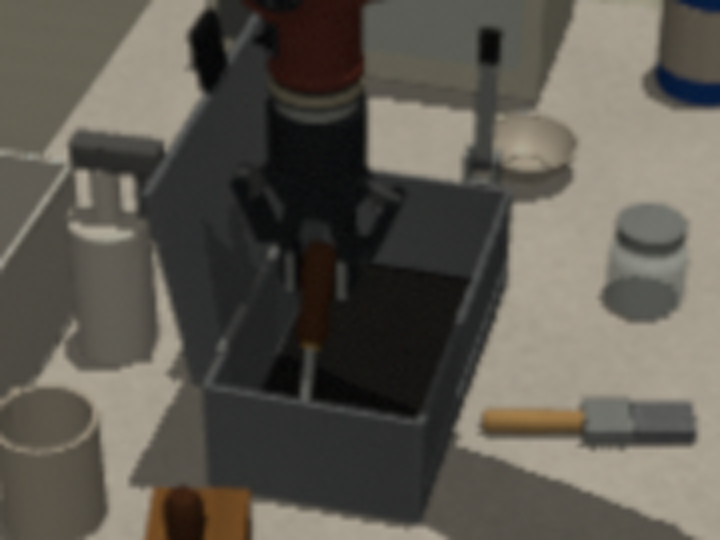

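The picture shows the driver tilting about its tip as planned, with the handle at crop (318,290). I'll continue the arc and release.

```bash
python3 -m creep '[[[-0.016,0,0.011],0,0.015],[[-0.03,0,0.023],0,0.015],[[-0.042,0,0.038],0,0.015],[[-0.052,0,0.054],0,0.015],[[-0.06,0,0.07],0,0.015]]'
python3 -m creep '[[[0,0,0],0,0.05],[[0,0,0],0,0.05],[[0,0,0],0,0.05],[[0,0,-0.035],0,0.05],[[0,0,-0.07],0,0.05]]'
python3 -m creep '[[[0,0,-0.04],0,0.06],[[0,0,-0.08],0,0.06],[[0,0,-0.12],0,0.06],[[0,0,-0.13],0,0.06]]'
python3 - <<'E'
from h import *
p=env.get_image("side"); big(p,180,110,360,245,4,"side4.png")
for d in env.masks_of("driver_a",p): print(d["p"],d["position"])
go(.5958,.2318,.255,12.3)
E
```

```text
time: 11.87
position: [0.5857, -0.1433, 0.0358]
orientation: [-0.007, 0.708, 0.707, -0.005]
wrist_force: [-35.4, 1.5, 22.6]
width: 0.0335
finger_force: 18.5
time: 12.28
position: [0.588, -0.1415, 0.1013]
orientation: [-0.005, 0.707, 0.707, -0.003]
wrist_force: [1.2, -1.4, 1.2]
width: 0.05
finger_force: 0.0
time: 12.62
position: [0.5966, -0.144, 0.2443]
orientation: [0.006, 0.707, 0.707, 0.003]
wrist_force: [0.3, -1.1, 1.7]
width: 0.0601
finger_force: 0.0
0.74 [224.1, 263.2]
0.51 [209.2, 174.2]
0.49 [267.0, 192.1]
0.48 [228.4, 241.8]
shift [ 0.3753  0.0006 -0.0158] toolyaw -0.0 turn -12.3 j6 -0.35
```

View pics/side4.png

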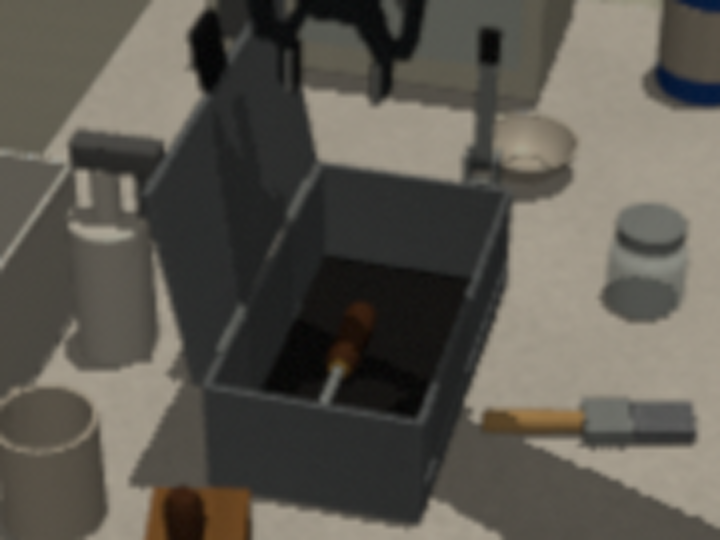

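The picture shows driver 1 lying flat in the box, with its handle at crop (350,335). The arc worked, but the hand brushed the far side, so I'll keep nearer the box's centre line. Next is driver 2.

```bash
python3 - <<'E'
from h import *
p=env.get_image("side"); print(ray(p,[[267,192],[262.5,211]],.019))
E
python3 -m creep '[[[0.04,0,-0.01],0,0.06],[[0.08,0,-0.02],0,0.06],[[0.12,0,-0.02],0,0.06],[[0.16,0,-0.02],0,0.06],[[0.2,0,-0.02],0,0.06]]' 30
python3 -m creep '[[[0.04,0,0],-6,0.06],[[0.08,0,0],-12.3,0.06],[[0.12,0,0],-12.3,0.06],[[0.16,0,0],-12.3,0.06],[[0.174,0,0],-12.3,0.06]]'
python3 -m creep '[[[0,0,0],0,0.06],[[0,0,0],0,0.06]]'
python3 - <<'E'
from h import *
go(.5958,.2318,.130,12.3)
E
```

```text
[[ 0.5886191  -0.15159978  0.019     ]
 [ 0.57600849 -0.05165748  0.019     ]]
time: 13.18
position: [0.5908, 0.0588, 0.252]
orientation: [-0.002, 0.707, 0.707, -0.002]
wrist_force: [-0.1, 0.1, -0.4]
width: 0.06
finger_force: 0.0
time: 13.6
position: [0.5902, 0.2358, 0.2514]
orientation: [-0.003, 0.626, 0.78, -0.002]
wrist_force: [-1.0, -0.3, -0.1]
width: 0.0597
finger_force: 0.0
time: 13.77
position: [0.5915, 0.2309, 0.2526]
orientation: [-0.001, 0.627, 0.779, -0.003]
wrist_force: [0.3, -0.1, -0.1]
width: 0.06
finger_force: 0.0
shift [1.000e-04 5.100e-03 1.226e-01] toolyaw 12.4 turn 0.1 j6 0.05
```

```bash
python3 -m creep '[[[0,0.005,0.04],0,0.06],[[0,0.005,0.08],0,0.06],[[0,0.005,0.11],0,0.06],[[0,0.005,0.123],0,0.06],[[0,0.005,0.123],0,0.06]]'
python3 -m creep '[[[0,0,0],0,0.015],[[0,0,0],0,0.015],[[0,0,0],0,0.015],[[0,0,0],0,0.015],[[0,0,0],0,0.015]]' 30
python3 -m creep '[[[0,0,-0.03],0,0.015],[[0,0,-0.065],0,0.015],[[0,0,-0.1],0,0.015],[[0,0,-0.135],0,0.015],[[0,0,-0.14],0,0.015]]'
python3 -m creep '[[[-0.036,-0.017,0],6,0.015],[[-0.072,-0.034,0],12.4,0.015],[[-0.108,-0.051,0],12.4,0.015],[[-0.144,-0.068,0],12.4,0.015],[[-0.18,-0.086,0],12.4,0.015]]'
python3 - <<'E'
from h import *
go(.540,-.012,.132,0)
E
```

```text
time: 14.18
position: [0.5942, 0.2291, 0.1272]
orientation: [-0.003, 0.628, 0.778, -0.005]
wrist_force: [-0.8, -0.4, -0.5]
width: 0.0603
finger_force: 0.0
time: 14.6
position: [0.6, 0.2325, 0.136]
orientation: [0.002, 0.627, 0.779, 0.002]
wrist_force: [-0.4, 0.0, 3.0]
width: 0.0331
finger_force: 29.6
time: 15.02
position: [0.6021, 0.2335, 0.2833]
orientation: [0.005, 0.627, 0.779, 0.006]
wrist_force: [0.6, 0.5, 0.6]
width: 0.0333
finger_force: 31.0
time: 15.43
position: [0.5517, 0.0367, 0.2734]
orientation: [0.0, 0.707, 0.707, 0.0]
wrist_force: [0.5, -0.8, -0.5]
width: 0.0327
finger_force: 31.0
shift [-0.0487 -0.0118  0.1414] toolyaw -0.1 turn -0.1 j6 -0.06
```

```bash
python3 -m creep '[[[-0.035,-0.01,0],0,0.015],[[-0.049,-0.012,0.02],0,0.015],[[-0.049,-0.012,0.06],0,0.015],[[-0.049,-0.012,0.1],0,0.015],[[-0.049,-0.012,0.134],0,0.015]]' 20
python3 -m creep '[[[0,0,0.003],0,0.015],[[-0.018,0,0.007],0,0.015],[[-0.036,0,0.01],0,0.015],[[-0.053,0,0.016],0,0.015],[[-0.07,0,0.025],0,0.015]]'
python3 -m creep '[[[-0.016,0,0.011],0,0.015],[[-0.03,0,0.023],0,0.015],[[-0.042,0,0.038],0,0.015],[[-0.052,0,0.052],0,0.015],[[-0.06,0,0.066],0,0.015]]'
python3 -m creep '[[[0,0,0],0,0.05],[[0,0,0],0,0.05],[[0,0,0],0,0.05],[[0,0,-0.035],0,0.05],[[0,0,-0.07],0,0.05]]'
python3 -m creep '[[[0,0,-0.04],0,0.06],[[0,0,-0.08],0,0.06],[[0,0,-0.12],0,0.06],[[0,0,-0.14],0,0.06]]'
python3 - <<'E'
from h import *
p=env.get_image("side"); big(p,180,110,360,245,4,"side5.png")
go(.5831,.2905,.255,12.3)
E
```

```text
time: 15.85
position: [0.5397, -0.0115, 0.1377]
orientation: [0.0, 0.708, 0.706, 0.0]
wrist_force: [0.4, 0.1, -1.4]
width: 0.0325
finger_force: 31.0
time: 16.27
position: [0.5424, -0.0822, 0.1178]
orientation: [0.002, 0.707, 0.707, 0.001]
wrist_force: [-1.0, -3.6, 10.5]
width: 0.0326
finger_force: 34.4
time: 16.68
position: [0.5427, -0.1436, 0.0505]
orientation: [0.003, 0.708, 0.706, 0.001]
wrist_force: [0.6, -2.0, 2.5]
width: 0.0327
finger_force: 30.8
time: 17.1
position: [0.5375, -0.1391, 0.1168]
orientation: [-0.003, 0.707, 0.707, -0.001]
wrist_force: [0.9, -0.3, 0.2]
width: 0.05
finger_force: 0.0
time: 17.43
position: [0.5424, -0.1409, 0.2658]
orientation: [0.005, 0.707, 0.707, 0.002]
wrist_force: [0.8, -0.7, 1.2]
width: 0.0602
finger_force: 0.0
shift [0.4322 0.0385 0.0122] toolyaw -0.0 turn -12.3 j6 -0.38
```

View pics/side5.png

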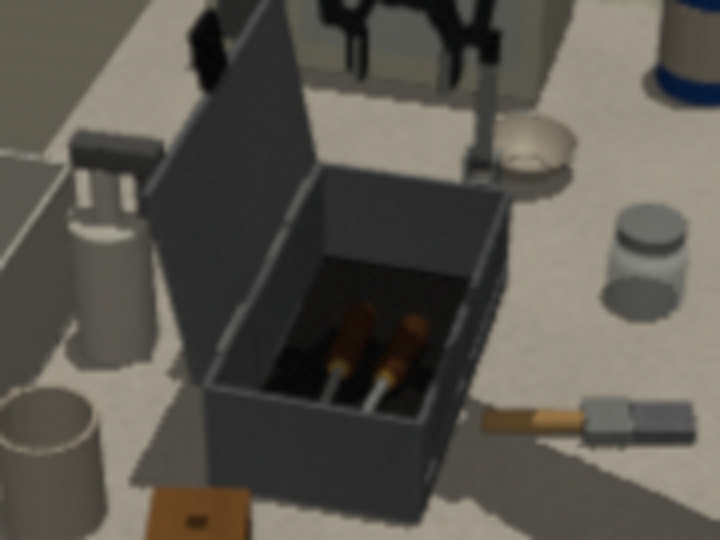

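The picture shows drivers 1 and 2 flat, side by side at crop (350,340) and (400,350), and the clamp is still raised. Next is driver 3.

```bash
python3 -m creep '[[[0.04,0.004,0],0,0.06],[[0.08,0.008,0],0,0.06],[[0.12,0.012,0],0,0.06],[[0.16,0.016,0],0,0.06],[[0.2,0.02,0],0,0.06]]' 30
python3 -m creep '[[[0.04,0.004,0],-6,0.06],[[0.08,0.008,0],-12.3,0.06],[[0.12,0.012,0],-12.3,0.06],[[0.16,0.016,0],-12.3,0.06],[[0.2,0.018,0],-12.3,0.06]]'
python3 -m creep '[[[0.03,0.007,0],0,0.06],[[0.031,0.007,0],0,0.06],[[0.031,0.007,0],0,0.06]]'
python3 - <<'E'
from h import *
go(.5831,.2905,.130,12.3)
E
```

```text
time: 17.9
position: [0.5598, 0.0615, 0.259]
orientation: [0.0, 0.708, 0.707, 0.0]
wrist_force: [0.6, -0.8, -0.4]
width: 0.06
finger_force: 0.0
time: 18.32
position: [0.5781, 0.2617, 0.2589]
orientation: [0.0, 0.628, 0.779, 0.0]
wrist_force: [2.0, -0.1, 0.6]
width: 0.0599
finger_force: 0.0
time: 18.57
position: [0.5779, 0.2931, 0.2583]
orientation: [-0.0, 0.626, 0.78, -0.0]
wrist_force: [0.3, -0.7, 0.5]
width: 0.0599
finger_force: 0.0
shift [-0.0036  0.0045  0.1283] toolyaw 12.4 turn 0.1 j6 0.14
```

```bash
python3 -m creep '[[[-0.003,0.0045,0.04],0,0.06],[[-0.003,0.0045,0.08],0,0.06],[[-0.003,0.0045,0.11],0,0.06],[[-0.003,0.0045,0.128],0,0.06],[[-0.003,0.0045,0.128],0,0.06]]'
python3 -m creep '[[[0,0,0],0,0.015],[[0,0,0],0,0.015],[[0,0,0],0,0.015],[[0,0,0],0,0.015],[[0,0,0],0,0.015]]' 30
python3 -m creep '[[[0,0,-0.03],0,0.015],[[0,0,-0.065],0,0.015],[[0,0,-0.1],0,0.015],[[0,0,-0.135],0,0.015],[[0,0,-0.14],0,0.015]]'
python3 -m creep '[[[-0.038,-0.011,0],6,0.015],[[-0.076,-0.022,0],12.4,0.015],[[-0.114,-0.033,0],12.4,0.015],[[-0.152,-0.045,0],12.4,0.015],[[-0.19,-0.056,0],12.4,0.015]]'
python3 - <<'E'
from h import *
go(.563,-.012,.137,0)
E
```

```text
time: 18.98
position: [0.5796, 0.2857, 0.124]
orientation: [-0.003, 0.629, 0.778, -0.005]
wrist_force: [0.2, -0.3, -0.4]
width: 0.0598
finger_force: 0.0
time: 19.4
position: [0.5857, 0.2891, 0.1328]
orientation: [0.001, 0.628, 0.778, 0.002]
wrist_force: [-0.6, 0.1, 1.9]
width: 0.0328
finger_force: 30.1
time: 19.82
position: [0.5881, 0.2903, 0.2804]
orientation: [0.004, 0.628, 0.778, 0.007]
wrist_force: [0.3, 0.4, 0.8]
width: 0.0328
finger_force: 30.9
time: 20.23
position: [0.5689, 0.0898, 0.2704]
orientation: [0.0, 0.708, 0.706, 0.0]
wrist_force: [0.9, -0.4, -2.0]
width: 0.0328
finger_force: 30.9
shift [-0.1018 -0.0057  0.1334] toolyaw -0.2 turn -0.2 j6 0.04
```

```bash
python3 -m creep '[[[-0.04,-0.003,0],0,0.015],[[-0.08,-0.006,0],0,0.015],[[-0.102,-0.006,0.02],0,0.015],[[-0.102,-0.006,0.06],0,0.015],[[-0.102,-0.006,0.1],0,0.015]]' 20
python3 -m creep '[[[0,0,0.034],0,0.015],[[0,0,0.036],0,0.015],[[-0.018,0,0.04],0,0.015],[[-0.036,0,0.044],0,0.015],[[-0.053,0,0.05],0,0.015]]'
python3 -m creep '[[[-0.017,0,0.009],0,0.015],[[-0.033,0,0.02],0,0.015],[[-0.047,0,0.032],0,0.015],[[-0.058,0,0.045],0,0.015]]'
python3 -m creep '[[[0,0,0],0,0.05],[[0,0,0],0,0.05],[[0,0,0],0,0.05],[[0,0,-0.035],0,0.05],[[0,0,-0.07],0,0.05]]'
python3 -m creep '[[[0,0,-0.04],0,0.06],[[0,0,-0.08],0,0.06],[[0,0,-0.12],0,0.06],[[0,0,-0.14],0,0.06]]'
python3 - <<'E'
from h import *
p=env.get_image("side"); big(p,180,110,360,310,3,"side6.png")
p=env.get_image("top")
for n,z in [("tape",.028),("wrench",.012)]:
    for d in env.masks_of(n,p): print(n,d["p"],d["position"],ray(p,d["position"],z)[0],rect(p,d["region"],z))
E
```

```text
time: 20.65
position: [0.5654, -0.0131, 0.1722]
orientation: [0.003, 0.71, 0.705, 0.002]
wrist_force: [1.1, 0.7, -2.3]
width: 0.0326
finger_force: 30.9
time: 21.07
position: [0.5644, -0.0637, 0.1231]
orientation: [0.001, 0.708, 0.706, 0.001]
wrist_force: [-2.1, -0.2, 9.4]
width: 0.0327
finger_force: 34.9
time: 21.4
position: [0.5664, -0.1266, 0.0803]
orientation: [0.005, 0.708, 0.706, -0.0]
wrist_force: [-1.0, -4.7, 8.3]
width: 0.0324
finger_force: 32.6
time: 21.82
position: [0.5602, -0.1199, 0.1433]
orientation: [-0.003, 0.708, 0.706, -0.001]
wrist_force: [1.0, -0.3, 0.9]
width: 0.0496
finger_force: 0.0
time: 22.15
position: [0.5652, -0.1213, 0.2927]
orientation: [0.005, 0.708, 0.706, 0.002]
wrist_force: [0.8, 0.0, 1.0]
width: 0.0603
finger_force: 0.0
tape 0.86 [181.9, 263.1] [0.34737914 0.3163362  0.028     ] ((362.5444641113281, 313.4549560546875), (69.85903930664062, 53.69550323486328), 2.5729153156280518)
wrench 0.53 [240.0, 247.3] [0.40560836 0.12665814 0.012     ] ((406.09033203125, 130.5431365966797), (125.42098999023438, 32.80204391479492), 17.83705711364746)
wrench 0.52 [141.8, 284.3] [0.27378506 0.45232826 0.012     ] ((277.50140380859375, 446.6680603027344), (40.59637451171875, 133.72299194335938), 55.91646194458008)
```

View pics/side6.png

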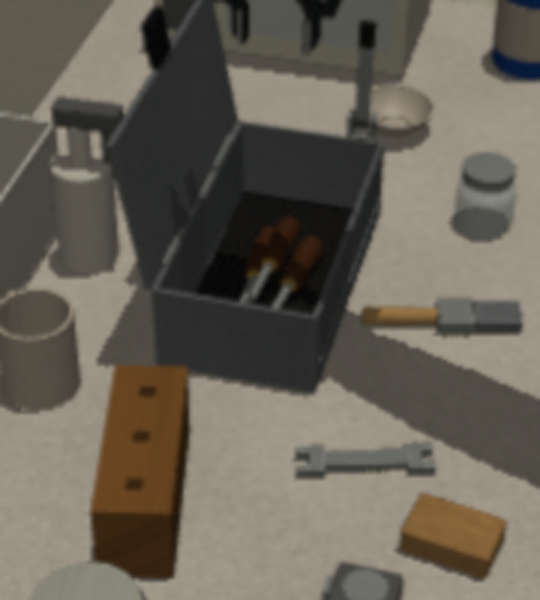

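The picture shows three drivers in the box at crop (270-300,250), the lid open, and empty block holes. The grey spanner at crop (365,460) is where it was, but the tape has been knocked and is now near (.365,.313). I'll take the spanner next.

```bash
python3 -m creep '[[[0.034,-0.021,0],7,0.045],[[0.068,-0.042,0],14,0.045],[[0.102,-0.063,0],21,0.045],[[0.136,-0.084,0],28,0.045],[[0.17,-0.105,0],35,0.045]]' 60
python3 -m creep '[[[0,0,0.03],7,0.045],[[0,0,0.06],14,0.045],[[0,0,0.09],21,0.045],[[0,0,0.11],28,0.045],[[0,0,0.12],35,0.045]]'
python3 - <<'E'
from h import *
p=env.get_image("top")
for n,z in [("wrench",.012),("tape",.028)]:
    for d in env.masks_of(n,p): print(n,round(d["p"],2),d["position"],rect(p,d["region"],z))
go(.406,.131,.10,-72)
E
```

```text
time: 22.77
position: [0.4566, 0.0486, 0.2823]
orientation: [-0.002, 0.888, 0.46, -0.002]
wrist_force: [0.3, 0.8, 0.7]
width: 0.0448
finger_force: 0.0
time: 23.18
position: [0.4545, 0.0477, 0.1591]
orientation: [-0.001, 0.985, 0.173, -0.005]
wrist_force: [0.1, -0.3, -0.3]
width: 0.0449
finger_force: 0.0
tape 0.87 [184.4, 261.5] ((362.5462341308594, 313.44866943359375), (69.8569564819336, 53.68002700805664), 2.565784215927124)
shift [-0.0182 -0.096   0.0627] toolyaw -69.6 turn 2.4 j6 1.17
```

```bash
python3 -m creep '[[[-0.007,-0.038,0.02],2,0.045],[[-0.014,-0.077,0.04],2,0.045],[[-0.018,-0.096,0.06],2,0.045],[[-0.018,-0.096,0.063],2,0.045],[[-0.018,-0.096,0.063],2,0.045]]'
python3 - <<'E'
from h import *
go(.4055,.131,.004,-72)
E
```

```text
time: 23.75
position: [0.4077, 0.1313, 0.1011]
orientation: [0.0, 0.987, 0.16, -0.002]
wrist_force: [-0.3, 0.8, 0.4]
width: 0.0453
finger_force: 0.0
shift [-0.0019 -0.0003  0.0971] toolyaw -71.5 turn 0.5 j6 1.4
```

```bash
python3 -m creep '[[[-0.002,0,0.04],0,0.045],[[-0.002,0,0.07],0,0.045],[[-0.002,0,0.09],0,0.045],[[-0.002,0,0.096],0,0.045],[[-0.002,0,0.096],0,0.045]]'
python3 -m creep '[[[0,0,0],0,0.005],[[0,0,0],0,0.005],[[0,0,0],0,0.005],[[0,0,0],0,0.005],[[0,0,0],0,0.005]]' 60
python3 -m creep '[[[0,0,-0.03],0,0.005],[[0,0,-0.07],0,0.005],[[0,0,-0.11],0,0.005],[[0,0,-0.15],0,0.005],[[0,0,-0.18],0,0.005]]'
python3 - <<'E'
from h import *
go(.557,-.015,.18,-90)
E
```

```text
time: 24.17
position: [0.408, 0.1294, 0.0059]
orientation: [0.0, 0.987, 0.158, -0.001]
wrist_force: [-0.6, -0.6, -0.6]
width: 0.0449
finger_force: 0.0
time: 24.58
position: [0.4103, 0.1303, 0.0086]
orientation: [0.0, 0.987, 0.158, 0.003]
wrist_force: [-0.0, -0.9, 6.7]
width: 0.0173
finger_force: 58.7
time: 25.0
position: [0.4089, 0.1304, 0.1906]
orientation: [0.0, 0.987, 0.158, 0.003]
wrist_force: [1.3, -0.3, -1.0]
width: 0.0169
finger_force: 59.0
shift [0.0953 0.1843 0.0113] toolyaw -71.8 turn 18.2 j6 1.4
```

```bash
python3 -m creep '[[[0.018,0.036,0],6,0.005],[[0.036,0.072,0],12,0.005],[[0.054,0.108,0],18,0.005],[[0.072,0.144,0],18.2,0.005],[[0.09,0.18,0],18.2,0.005]]'
python3 -m creep '[[[0,0,0],0,0.005],[[0,0,0],0,0.005]]'
python3 - <<'E'
from h import *
go(.557,-.03,.07,-90)
p=env.get_image("side"); big(p,180,90,360,245,4,"side7.png")
E
```

```text
time: 25.42
position: [0.5504, -0.0143, 0.1872]
orientation: [0.0, 1.0, -0.0, 0.001]
wrist_force: [0.6, 1.8, -1.2]
width: 0.017
finger_force: 59.1
time: 25.58
position: [0.5504, -0.0145, 0.1867]
orientation: [0.0, 1.0, -0.002, 0.0]
wrist_force: [-0.7, -0.0, -0.6]
width: 0.0171
finger_force: 59.1
shift [0.0066 0.0155 0.1167] toolyaw -90.2 turn -0.2 j6 1.42
```

View pics/side7.png

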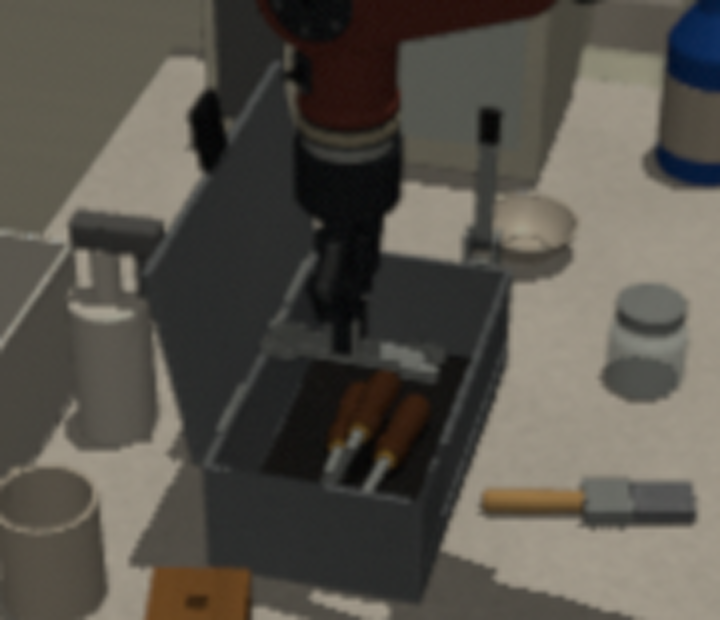

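The spanner is held level along x, with its ends at crop (270,340) and (440,360). The grip is about 8 mm off its centre, so I'll shift accordingly and lower it in.

```bash
python3 -m creep '[[[0.017,0.015,0.0],0,0.005],[[0.017,0.015,0.035],0,0.005],[[0.017,0.015,0.07],0,0.005],[[0.017,0.015,0.1],0,0.005],[[0.017,0.015,0.118],0,0.005]]'
python3 -m creep '[[[0,0,0],0,0.005],[[0,0,0],0,0.04],[[0,0,0],0,0.04],[[0,0,0],0,0.04],[[0,0,-0.04],0,0.04]]'
python3 -m creep '[[[0,0,-0.04],0,0.08],[[0,0,-0.08],0,0.08],[[0,0,-0.12],0,0.08],[[0,0,-0.14],0,0.08]]'
python3 - <<'E'
from h import *
p=env.get_image("side")
for n,z in [("tape",.028),("wrench",.012)]:
    for d in env.masks_of(n,p): print(n,round(d["p"],2),d["position"],ray(p,d["position"],z)[0])
go(.364,.3135,.22,-90)
E
```

```text
time: 26.05
position: [0.5624, -0.026, 0.0649]
orientation: [-0.001, 1.0, 0.001, -0.003]
wrist_force: [-1.0, 0.1, -1.8]
width: 0.0174
finger_force: 59.1
time: 26.47
position: [0.5609, -0.0267, 0.1029]
orientation: [-0.001, 1.0, -0.0, -0.006]
wrist_force: [-1.8, 0.3, -0.9]
width: 0.0401
finger_force: 0.0
time: 26.8
position: [0.5699, -0.0283, 0.2578]
orientation: [0.001, 1.0, -0.0, 0.007]
wrist_force: [1.6, -0.5, 1.5]
width: 0.0799
finger_force: 0.0
tape 0.73 [303.5, 311.2] [0.36051043 0.320892   0.028     ]
wrench 0.97 [323.6, 365.3] [0.28184071 0.45472996 0.012     ]
shift [-0.2055 -0.3416  0.0314] toolyaw -90.0 turn -0.0 j6 1.4
```

```bash
python3 -m creep '[[[-0.02,-0.034,0],0,0.076],[[-0.04,-0.068,0],0,0.076],[[-0.06,-0.102,0],0,0.076],[[-0.08,-0.137,0],0,0.076],[[-0.1,-0.172,0],0,0.076]]'
python3 -m creep '[[[-0.02,-0.034,0],0,0.076],[[-0.04,-0.068,0.01],0,0.076],[[-0.06,-0.102,0.02],0,0.076],[[-0.08,-0.137,0.04],0,0.076],[[-0.107,-0.172,0.06],0,0.076]]'
python3 -m creep '[[[0,0,0.04],-2,0.076],[[0,0,0.08],-2,0.076],[[0,0,0.08],-2,0.076]]'
python3 - <<'E'
from h import *
go(.362,.315,.006,-87.5)
p=env.get_image("side"); big(p,230,200,400,330,4.5,"side8.png")
E
```

```text
time: 27.37
position: [0.4643, 0.1453, 0.2472]
orientation: [0.0, 1.0, -0.001, -0.001]
wrist_force: [-0.2, 0.4, 0.2]
width: 0.0758
finger_force: 0.0
time: 27.78
position: [0.3639, 0.3104, 0.1918]
orientation: [-0.0, 1.0, -0.0, 0.001]
wrist_force: [1.0, 0.7, -0.9]
width: 0.076
finger_force: 0.0
time: 28.03
position: [0.3573, 0.3052, 0.1038]
orientation: [0.005, 1.0, 0.018, -0.008]
wrist_force: [-1.8, -2.6, -1.2]
width: 0.076
finger_force: 0.0
shift [ 0.0067 -0.0105  0.0976] toolyaw -87.9 turn -0.4 j6 2.09
```

View pics/side8.png

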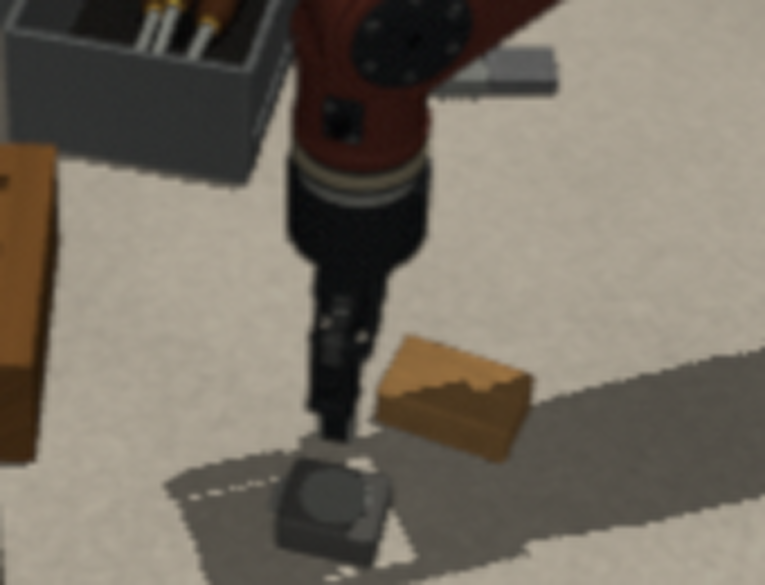

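The tape is at crop (333,510), just beyond the open fingers and clear of the soap at (455,400). I'll let the arm settle, then grip.

```bash
python3 -m creep '[[[0,0,0],0,0.076],[[0,0,0],0,0.076]]'
python3 - <<'E'
from h import *
go(.362,.316,.006,-87.5)
E
```

```text
time: 28.25
position: [0.367, 0.3096, 0.1149]
orientation: [-0.001, 1.0, 0.017, 0.002]
wrist_force: [0.6, 0.7, 1.1]
width: 0.076
finger_force: 0.0
shift [-0.0051 -0.0064  0.1089] toolyaw -88.1 turn -0.6 j6 2.09
```

```bash
python3 -m creep '[[[-0.004,-0.006,0.03],0,0.076],[[-0.004,-0.006,0.06],0,0.076],[[-0.004,-0.006,0.09],0,0.076],[[-0.004,-0.006,0.106],0,0.076],[[-0.004,-0.006,0.106],0,0.076]]'
python3 -m creep '[[[0,0,0],0,0.03],[[0,0,0],0,0.03],[[0,0,0],0,0.03],[[0,0,0],0,0.03],[[0,0,0],0,0.03]]' 60
python3 -m creep '[[[0,0,-0.03],0,0.03],[[0,0,-0.07],0,0.03],[[0,0,-0.11],0,0.03],[[0,0,-0.15],0,0.03],[[0,0,-0.19],0,0.03]]'
python3 - <<'E'
from h import *
go(.557,-.205,.19,-90)
E
```

```text
time: 28.67
position: [0.3606, 0.3138, 0.0056]
orientation: [0.001, 1.0, 0.016, -0.001]
wrist_force: [0.1, -0.7, 0.3]
width: 0.0759
finger_force: 0.0
time: 29.08
position: [0.3641, 0.3165, 0.0099]
orientation: [-0.002, 1.0, 0.017, 0.003]
wrist_force: [0.2, -1.1, 7.0]
width: 0.0506
finger_force: 62.8
time: 29.5
position: [0.3607, 0.3147, 0.1996]
orientation: [-0.001, 1.0, 0.017, 0.001]
wrist_force: [1.3, -0.4, -2.5]
width: 0.0507
finger_force: 62.9
shift [0.1784 0.5261 0.0093] toolyaw -88.0 turn 2.0 j6 2.11
```

```bash
for i in 1 2 3; do python3 -m creep '[[[0.0124,0.0354,0],0,0.03],[[0.0248,0.0708,0],0,0.03],[[0.0372,0.1062,0],0,0.03],[[0.0496,0.1416,0],0,0.03],[[0.062,0.177,0],0,0.03]]' | grep -E 'posi|width'; done
python3 -m creep '[[[0,0,0],2,0.03],[[0,0,0],2,0.03]]'
python3 - <<'E'
from h import *
go(.565,-.21,.075,-90)
E
```

```text
position: [0.4295, 0.1386, 0.198]
width: 0.051
position: [0.4975, -0.0367, 0.1978]
width: 0.0505
position: [0.5654, -0.2115, 0.1977]
width: 0.051
time: 30.92
position: [0.5655, -0.2119, 0.1975]
orientation: [0.0, 1.0, -0.002, 0.001]
wrist_force: [-0.2, -0.4, -1.8]
width: 0.0505
finger_force: 63.0
shift [-0.0006 -0.0019  0.1225] toolyaw -90.3 turn -0.3 j6 1.1
```

```bash
python3 -m creep '[[[0,-0.002,0.03],0,0.03],[[0,-0.002,0.06],0,0.03],[[0,-0.002,0.09],0,0.03],[[0,-0.002,0.12],0,0.03],[[0,-0.002,0.122],0,0.03]]'
python3 -m creep '[[[0,0,0],0,0.065],[[0,0,0],0,0.065],[[0,0,0],0,0.065],[[0,0,-0.03],0,0.065],[[0,0,-0.07],0,0.065]]'
python3 -m creep '[[[0,0,-0.04],0,0.06],[[0,0,-0.08],0,0.06],[[0,0,-0.12],0,0.06],[[0,0,-0.16],0,0.06],[[0,-0.03,-0.19],0,0.06]]'
python3 -m creep '[[[-0.04,-0.02,0],0,0.06],[[-0.08,-0.04,0],0,0.06],[[-0.12,-0.05,0],0,0.06],[[-0.16,-0.05,0],0,0.06],[[-0.2,-0.05,0],0,0.06]]'
python3 - <<'E'
from h import *
p=env.get_image("top"); q=env.get_image("side")
a=cv2.resize(p["color"][120:260,250:400],None,fx=2.6,fy=2.6,interpolation=2); b=cv2.resize(q["color"][100:240,200:350],None,fx=2.6,fy=2.6,interpolation=2)
cv2.imwrite("pics/both.png",np.hstack([a,b])[...,::-1])
E
```

```text
time: 31.33
position: [0.5596, -0.2038, 0.0685]
orientation: [-0.003, 1.0, 0.001, -0.006]
wrist_force: [-1.3, 0.8, -2.4]
width: 0.0506
finger_force: 63.0
time: 31.75
position: [0.563, -0.2064, 0.1437]
orientation: [-0.001, 1.0, -0.0, -0.002]
wrist_force: [0.4, 0.7, 0.0]
width: 0.0652
finger_force: 0.0
time: 32.17
position: [0.5665, -0.1824, 0.3424]
orientation: [0.004, 1.0, -0.003, 0.005]
wrist_force: [0.9, -0.4, 1.2]
width: 0.0603
finger_force: 0.0
time: 32.58
position: [0.366, -0.1271, 0.3368]
orientation: [0.002, 1.0, 0.001, 0.003]
wrist_force: [-0.9, -1.0, 0.6]
width: 0.06
finger_force: 0.0
```

View pics/both.png

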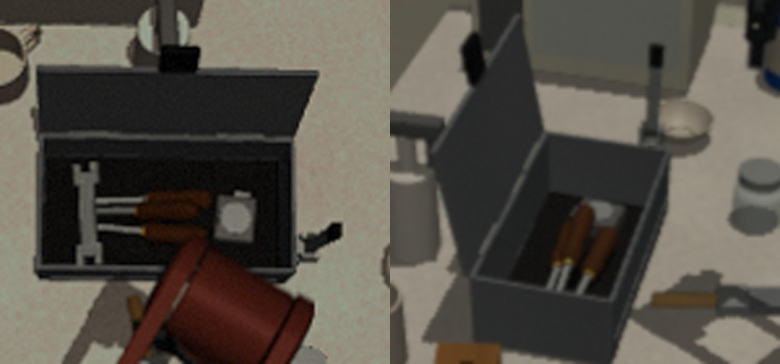

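The picture shows all five tools in the box: spanner at left crop (88,215), tape at (235,218), three drivers between them. The lid is open and the clamp is raised. Next I pinch the tab and close the lid.

```bash
python3 -m creep '[[[0.03,0,-0.03],0,0.075],[[0.065,0,-0.055],0,0.075],[[0.1,-0.005,-0.06],0,0.075],[[0.14,-0.01,-0.06],0,0.075],[[0.18,-0.012,-0.06],0,0.075]]' 30
python3 -m creep '[[[0.035,0,0],0,0.075],[[0.07,0,0],0,0.075],[[0.105,0,0],0,0.075],[[0.136,0,0],0,0.075],[[0.136,0,0],0,0.075]]'
python3 -m creep '[[[0,0,0],0,0.075],[[0,0,0],0,0.075]]'
python3 - <<'E'
from h import *
go(.682,-.115,.285,-90)
p=env.get_image("side"); print([(d["p"],d["position"]) for d in env.masks_of("lid_tab",p)], proj(p,[.682,-.113,.298]))
E
```

```text
time: 33.1
position: [0.5501, -0.1156, 0.3987]
orientation: [0.001, 1.0, -0.0, 0.004]
wrist_force: [1.1, -0.2, 0.3]
width: 0.0752
finger_force: 0.0
time: 33.52
position: [0.6881, -0.1158, 0.3926]
orientation: [-0.0, 1.0, 0.0, 0.001]
wrist_force: [-1.9, 0.6, -1.6]
width: 0.075
finger_force: 0.0
time: 33.68
position: [0.6833, -0.1161, 0.3956]
orientation: [0.0, 1.0, -0.0, 0.001]
wrist_force: [0.1, -1.0, 0.6]
width: 0.0748
finger_force: 0.0
shift [-0.0015 -0.0012  0.1106] toolyaw -90.0 turn -0.0 j6 1.3
[(0.85, [236.8, 155.7]), (0.38, [253.9, 177.7])] [[233.16657732 120.44939281]]
```

```bash
python3 -m creep '[[[-0.001,-0.001,0.035],0,0.075],[[-0.001,-0.001,0.07],0,0.075],[[-0.001,-0.001,0.1],0,0.075],[[-0.001,-0.001,0.11],0,0.075],[[-0.001,-0.001,0.11],0,0.075]]'
python3 -m creep '[[[0,0,0],0,0.03],[[0,0,0],0,0.03],[[0,0,0],0,0.03],[[0,0,0],0,0.03],[[0,0,0],0,0.03]]' 30
```

```text
time: 34.2
position: [0.6793, -0.1147, 0.2807]
orientation: [-0.001, 1.0, -0.001, -0.003]
wrist_force: [-0.4, -0.3, 0.4]
width: 0.0747
finger_force: 0.0
time: 34.62
position: [0.6835, -0.1134, 0.2889]
orientation: [-0.001, 1.0, 0.0, 0.003]
wrist_force: [-1.6, 5.1, 4.9]
width: 0.0433
finger_force: 34.3
```

```bash
python3 -m creep '[[[-0.014,-0.001,-0.002],0,0.03],[[-0.027,-0.001,-0.003],0,0.03],[[-0.055,-0.001,-0.002],0,0.03],[[-0.082,-0.001,0.003],0,0.03],[[-0.108,-0.001,0.011],0,0.03]]'
python3 -m creep '[[[-0.025,0,0.0125],0,0.03],[[-0.048,0,0.028],0,0.03],[[-0.068,0,0.0465],0,0.03],[[-0.086,0,0.0676],0,0.03],[[-0.101,0,0.091],0,0.03]]'
python3 -m creep '[[[-0.011,0,0.025],0,0.03],[[-0.016,0,0.038],0,0.03],[[-0.019,0,0.052],0,0.03],[[-0.022,0,0.072],0,0.03],[[-0.023,0,0.095],0,0.03]]'
python3 -m creep '[[[0,0,0.001],0,0.03],[[0,0,0.001],0,0.03]]'
```

```text
time: 35.03
position: [0.5771, -0.1136, 0.2795]
orientation: [0.0, 1.0, 0.0, 0.006]
wrist_force: [0.2, 2.7, 5.6]
width: 0.0433
finger_force: 36.1
time: 35.45
position: [0.4708, -0.1138, 0.1865]
orientation: [0.0, 1.0, 0.0, -0.001]
wrist_force: [-13.0, 2.9, 9.8]
width: 0.0435
finger_force: 49.0
time: 35.87
position: [0.4447, -0.1138, 0.0865]
orientation: [-0.0, 1.0, 0.001, -0.006]
wrist_force: [-11.9, -1.1, 1.1]
width: 0.0435
finger_force: 49.3
time: 36.03
position: [0.4446, -0.1138, 0.084]
orientation: [-0.0, 1.0, 0.0, -0.006]
wrist_force: [-11.4, -0.7, -0.2]
width: 0.0436
finger_force: 49.1
```

```bash
python3 -m creep '[[[0,0,0],0,0.075],[[0,0,0],0,0.075],[[0,0,0],0,0.075],[[0,0,0],0,0.075],[[0,0,-0.03],0,0.075]]'
python3 -m creep '[[[0,0,-0.04],0,0.075],[[0,0,-0.08],0,0.06],[[0,0,-0.12],0,0.03],[[0,0,-0.16],0,0.0],[[0,0,-0.19],0,0.0]]'
python3 -m creep '[[[0.01,0.038,0],0,0],[[0.02,0.075,0],0,0],[[0.03,0.112,0],0,0],[[0.04,0.149,0],0,0],[[0.05,0.186,0],0,0]]'
python3 -m creep '[[[0.01,0.038,0],0,0],[[0.01,0.076,0],0,0],[[0.01,0.092,0],0,0],[[0.01,0.092,0],0,0]]'
python3 - <<'E'
from h import *
go(.507,-.386,.196,-90)
p=env.get_image("side")
m=[d for d in env.masks_of("clamp_tip",p)]; print([(d["p"],d["position"]) for d in m])
for a in (80,90,100,109): t=np.radians(a); print(a,proj(p,[.507,-.286+.06*np.cos(t),.114+.06*np.sin(t)]),proj(p,[.507,-.286+.12*np.cos(t),.114+.12*np.sin(t)]))
print([(d["p"],d["position"],d["region"].sum()) for d in env.masks_of("lid",p)])
E
```

```text
time: 36.45
position: [0.4464, -0.1125, 0.112]
orientation: [-0.002, 1.0, -0.0, -0.005]
wrist_force: [0.3, 0.7, -1.0]
width: 0.0752
finger_force: 0.0
time: 36.87
position: [0.4515, -0.1145, 0.3113]
orientation: [0.001, 1.0, -0.0, 0.003]
wrist_force: [1.8, -0.4, 0.3]
width: 0.0265
finger_force: 0.0
time: 37.28
position: [0.5008, -0.302, 0.3073]
orientation: [0.001, 1.0, -0.0, 0.001]
wrist_force: [-0.1, -0.5, 0.6]
width: 0.0002
finger_force: 0.0
time: 37.62
position: [0.5095, -0.396, 0.306]
orientation: [0.001, 1.0, -0.002, 0.0]
wrist_force: [-0.1, 0.5, -0.4]
width: -0.0002
finger_force: 0.0
shift [-0.0026 -0.0102  0.11  ] toolyaw -90.3 turn -0.3 j6 0.81
[(0.71, [300.3, 133.5]), (0.55, [331.9, 289.5])]
80 [[300.6625459  136.89184722]] [[300.67164259 122.72289062]]
90 [[301.3601336  135.04711002]] [[302.09932252 119.06421705]]
100 [[302.02984786 133.69079192]] [[303.45620597 116.45436151]]
109 [[302.59132759 132.91835245]] [[304.58063812 115.05148835]]
[(0.83, [271.8, 182.0], np.int64(3507))]
```

The tab release is clean, and the lid mask matches the original shut one (3507 px against 3499 at the start). Next is pushing the clamp over from behind with closed fingers.

```bash
python3 -m creep '[[[-0.003,0,0.035],0,0],[[-0.003,0,0.07],0,0],[[-0.003,0,0.1],0,0],[[-0.003,0,0.11],0,0],[[-0.003,0,0.11],0,0]]'
python3 -m creep '[[[0,-0.035,0],0,0],[[0,-0.067,0.002],0,0],[[0,-0.089,-0.003],0,0],[[0,-0.111,-0.002],0,0],[[0,-0.132,0.005],0,0]]'
python3 -m creep '[[[0,-0.019,0.013],0,0],[[0,-0.034,0.029],0,0],[[0,-0.043,0.049],0,0],[[0,-0.045,0.061],0,0],[[0,-0.048,0.071],0,0]]'
python3 -m creep '[[[0,0,0],0,0],[[0,0,0],0,0]]'
```

```text
time: 38.18
position: [0.5052, -0.3885, 0.1922]
orientation: [-0.003, 1.0, 0.001, -0.003]
wrist_force: [0.6, 0.3, 0.2]
width: 0.0
finger_force: 0.0
time: 38.6
position: [0.5096, -0.2603, 0.1965]
orientation: [0.003, 1.0, 0.0, 0.004]
wrist_force: [0.7, -0.9, 0.0]
width: 0.0003
finger_force: 0.6
time: 39.02
position: [0.5084, -0.212, 0.1215]
orientation: [0.001, 1.0, 0.0, 0.002]
wrist_force: [-0.7, -0.8, 0.8]
width: -0.0003
finger_force: 0.5
time: 39.18
position: [0.5073, -0.2125, 0.1206]
orientation: [0.0, 1.0, -0.0, 0.0]
wrist_force: [-0.1, -0.2, 0.1]
width: 0.0001
finger_force: 0.0
```

```bash
python3 -m creep '[[[0,0.002,0.002],0,0],[[0,0.002,0.003],0,0],[[0,0.002,0.004],0,0],[[0,0.002,0.004],0,0],[[0,0.002,0.004],0,0]]'
python3 -m creep '[[[0,0,0.002],0,0],[[0,0,0.002],0,0],[[0,0,0.002],0,0]]'
```

```text
time: 39.6
position: [0.508, -0.2154, 0.118]
orientation: [0.001, 1.0, -0.001, 0.001]
wrist_force: [-1.5, -0.7, 5.0]
width: -0.0001
finger_force: 2.6
time: 39.85
position: [0.5081, -0.2154, 0.1178]
orientation: [0.001, 1.0, -0.001, 0.001]
wrist_force: [-4.1, 1.8, 13.8]
width: -0.0003
finger_force: 6.8
```

```bash
python3 -m creep '[[[0,0,-0.04],0,0],[[0,0,-0.08],0,0],[[0,0,-0.12],0,0],[[0,0,-0.16],0,0],[[0,0,-0.19],0,0]]'
python3 -m creep '[[[-0.04,0,0],0,0],[[-0.08,-0.02,0],0,0],[[-0.1,-0.06,0],0,0],[[-0.1,-0.1,0],0,0],[[-0.1,-0.14,0],0,0]]'
python3 -m creep '[[[0,-0.04,0],0,0],[[0,-0.08,0],0,0],[[0,-0.12,0],0,0],[[0,-0.16,0],0,0],[[0,-0.2,0],0,0]]'
python3 - <<'E'
from h import *
p=env.get_image("top"); q=env.get_image("side")
a=cv2.resize(p["color"][120:280,250:400],None,fx=2.6,fy=2.6,interpolation=2); b=cv2.resize(q["color"][100:260,200:350],None,fx=2.6,fy=2.6,interpolation=2)
cv2.imwrite("pics/end.png",np.hstack([a,b])[...,::-1])
E
```

```text
time: 40.27
position: [0.5078, -0.215, 0.3087]
orientation: [0.001, 1.0, -0.001, 0.002]
wrist_force: [0.3, -0.3, 0.0]
width: -0.0003
finger_force: 0.0
time: 40.68
position: [0.4058, -0.0753, 0.3046]
orientation: [0.0, 1.0, -0.003, 0.001]
wrist_force: [1.6, 0.3, 0.4]
width: 0.0001
finger_force: 0.0
time: 41.1
position: [0.4071, 0.126, 0.3048]
orientation: [-0.0, 1.0, -0.001, 0.001]
wrist_force: [0.9, -0.8, -0.8]
width: 0.0001
finger_force: 0.0
```

View pics/end.png

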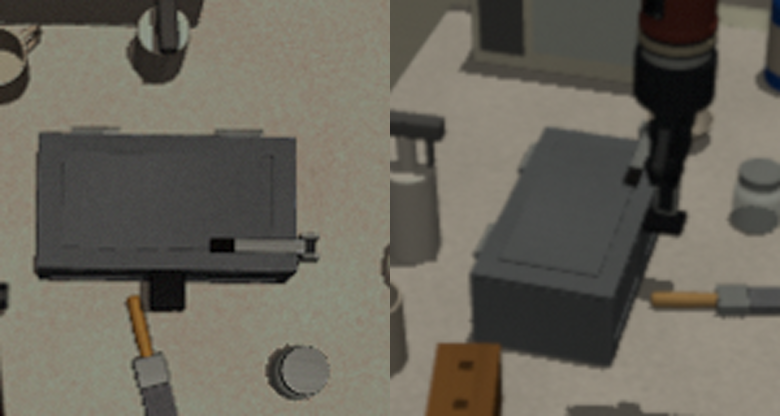

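The lid is shut and the clamp bar lies flat across it, from left crop (222,245) to (310,247). Nothing else has moved and the robot is clear, so I'm handing in.

```bash
python3 -c "
from bench import env
print(env.job_done())"
```

```text
the job is handed in; nothing more can be done
None
```

I put all three screwdrivers, the tape measure and the grey spanner in the toolbox, shut the lid, swung the clamp bar flat across it, and handed the job in at about 41 s; the hand-in returned no verdict.

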